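# Free the clamp of the loop sculpture (thread direction unknown)

## Task

Loosen the wing nut on the clamp stand that carries the closed-loop sculpture, so that the piece can be re-angled. Nobody remembers whether its thread is ordinary or reversed: try it, feel which way it gives, and back it off that way by about 60 degrees or more, then let go. Leave the wing nut on the forked sculpture's stand as it is.

Things in the scene. Friction and masses are not known exactly. Their poses are not given: they have to be found in the camera images.
- loop_nut_grip (a point): Grip point of the wing nut to loosen: on its upright axis, 103 mm above the table. x runs along the wings, z up. The steel wings are a flat bar 78 mm long, 12 mm thick, from 27 mm below to 15 mm above this point; a collar 26 mm across is under them. The flat top of the block that the nut sits on is 31 mm below this point. Within 85 mm of the axis nothing stands higher.
- loop_stand: The fixed clamp stand with the closed loop. Origin at table height under the nut's axis; its axes are the nut's at the start. Dark base plate 120 x 280 mm, round grey block 96 mm across under the nut, and at y = +165 mm a post with a blue tube bent into an upright closed ring, 146 mm across, up to 223 mm high. The other stand is alike but has a forked branch; the two swap places.
- loop_nut (a joint): The nut's angle, rad: 0 at the start, positive counterclockwise from above. Done up tight at the start: the tightening way it gives 3 to 7 degrees, then stops and springs back; the other way it turns with a steady drag of about 0.12 N m up to a stop at 80 degrees. Which way is which differs from start to start and cannot be seen. It stays where left, does not rise.
- fork_nut (a joint): The same kind of wing nut on the stand with the forked sculpture (a blue tube branching in two, up to 220 mm high), to be left alone. Angle in rad: 0 at the start, positive counterclockwise from above.

How it is judged:
By the outcome, as a careful person would: the job done as asked, in the order asked, and still so for the second after the job is handed in, with the robot touching nothing.
It also fails if it takes over 35 s, if anything falls off the work surface, if the arm or the gripper's body presses on something with over 40 N, if the wrist force passes 120 N, or if a joint passes its speed limit or range.

## Robot

A 7-joint arm with a two-finger parallel gripper is mounted at the origin on the work surface. World frame = base frame: x ahead of the robot, y to its left, z up, the work surface at z = 0. Lengths are in mm, angles in rad, forces in N, time in s.
With the tool pointing down it reaches from about 425 to 875 mm from the base axis. Payload 4.7 kg.
Tool frame: the origin (TCP) lies on the centre line of the jaws, within the pads' length; the fingertips stand arm.tip_extent ahead of it and the grasp point (between the pads) is the TCP (arm.tip_extent is the distance from the TCP to the fingertips, in mm); z points along the fingers, y is the direction in which the jaws open and shut (so a half turn about z gives the same grasp; the last joint's range is limited). The gripper opens to 85 mm and grips with 20 to 120 N. Pads are 22 mm wide; open, the fingers measure 114 mm over their backs; the gripper's body (76 mm by 85 mm) begins 54 mm behind the grasp point. The pads swing forward as they close: fully open they stand 13 mm farther back than shut.
Start: joints at [0.014, 0.321, -0.07, 1.45, 0.023, 1.371, -0.057], TCP at [650.018, -0.024, 250.349] pointing down, gripper open.
Joint ranges: [-2.86, 2.86], [-0.3, 2.09], [-1.38, 1.24], [0.06, 2.45], [-1.56, 4.7], [0.09, 2.05], [-2.69, 2.69]. Speed limits (rad/s): [2.57, 2.57, 3.14, 3.14, 3.14, 3.14, 3.14].

## Interface

Orientations are given as [roll, pitch, yaw] about the fixed x, y, z axes, in that order (R = Rz(yaw) Ry(pitch) Rx(roll)).
In Python, from rig import arm gives the robot as it stands.
- The arm moves only by the shell command python3 -m inch 'ROWS' [FORCE]. ROWS is JSON, one flat list of numbers, 7 for each row, row after row: the shift along the tool's x, y, z in m, then the turn, a rotation vector about the tool's x, y, z in degrees, then the opening in per cent of the stroke, from 0 (shut) to 100 (fully open). A call has 1 to 12 rows; each row is the pose to reach, as a shift and turn from the pose commanded when the call began, along the tool's axes at that moment; what a row does not reach only later rows make up. A row lasts 1/12 s, in which the tool goes at most 41.7 mm and 7.16 degrees, less where a joint would pass 70% of its speed; a pose out of reach is approached as far as the arm can. A call with a gripper value outside its range is refused whole. The fingers move at their own pace and stop on an object; FORCE is the grip in N (left out, the last holds). Time passes only in rows, so rows that repeat a pose let the fingers close. It gives the time, the measured TCP pose, the force and the opening at its end, in the units of the state.
- arm.observe(): the state, without advancing time (a new reading comes with each control period).
- arm.read_camera(name): name is "scene" or "side" or "wrist"; returns a dict with "frame" (420x560x3 uint8, red, green, blue), "K" (3x3 intrinsics, pixels), "T" (4x4, takes a point from camera to world coordinates); the wrist camera has in their place "hand_eye" (4x4, takes a point from camera to tool coordinates, whose origin is the TCP and whose axes are the flange's). Camera axes: x right, y up, looking along -z (the intrinsics and any distortion apply to the point x, -y, -z); pixel columns grow to the right and rows downward; lengths in mm; the calibration is good to about 2 mm. The wrist camera is an equidistant fisheye: a pixel r from the principal point sees the ray r / f radians off the axis. A picture is of the moment at which its call begins: read the wrist's pose just before it. There is no depth.
- arm.job_done(): hands the job in, once; it reports no verdict.
The state is a dict: "t": time; "joint_positions": joint angles; "qvel": joint speeds; "joint_efforts": joint torques, N m; "position": TCP position; "ee_rot": TCP orientation; "wrist_force": force on the tool from outside, world axes, zero at the start; "ft_torque": the same for the moment, N m; "width": finger opening in mm.
Only numpy, scipy, OpenCV 4.12 (cv2) and the standard library are available. Lean on these libraries where they do the work, as an engineer would, in place of code of your own. Each camera call takes 0.05 s, during which the arm holds its last target. There are 200 camera calls.

## Working session

There is one attempt and no reset: what is moved stays moved. The work goes in short steps, Python scripts to look and compute and a shell command to move; the robot and the scene stay as the last step left them, time stands still between calls to the robot, and variables do not carry over. Pictures are saved under pics/ and viewed, about 8 in all and at most 12, crops included, and the job is handed in when it is done.

```bash
mkdir -p pics; python3 - <<'E'
from rig import arm
import cv2,numpy as np
print(arm.tip_extent, arm.observe())
for n in ["scene","side","wrist"]:
    c=arm.read_camera(n); cv2.imwrite(f"pics/{n}0.png",c["frame"][:,:,::-1]); print(n,c["K"],c.get("T",c.get("hand_eye")), [k for k in c])
E
```

```text
19.0 {'t': 0.0, 'joint_positions': array([ 0.01412566,  0.32180501, -0.07006694,  1.45170086,  0.02257663,
        1.37078621, -0.0569137 ]), 'qvel': array([-6.13151289e-04, -2.88396983e-04,  1.40631629e-03,  1.68107427e-04,
        1.52214335e-03, -3.01477077e-05, -5.16481084e-04]), 'joint_efforts': array([-1.25131752e-03, -4.93579853e+01, -3.82724963e-01, -3.14334905e+01,
        1.30020955e-02,  1.12603378e-02,  4.26072404e-06]), 'position': array([ 6.49490259e+02, -6.73626979e-02,  2.49222011e+02]), 'ee_rot': array([-3.13968140e+00,  8.23000771e-05,  1.57076663e+00]), 'wrist_force': array([-0.071632  , -0.42823116,  0.16079901]), 'ft_torque': array([ 0.01973194, -0.0076034 ,  0.038562  ]), 'width': 85.22237554817384}
scene [[526.25071447   0.         282.27090281]
 [  0.         526.25071447 204.45164759]
 [  0.           0.           1.        ]] [[-2.55150782e-01 -5.74952017e-01  7.77385526e-01  1.12450236e+03]
 [ 9.66576797e-01 -1.30842909e-01  2.20475460e-01  1.11159470e+02]
 [-2.50474266e-02  8.07657298e-01  5.89119950e-01  5.59497453e+02]
 [ 0.00000000e+00  0.00000000e+00  
[... 202 characters left out ...]
  6.88061195e-02 -8.86894273e-02  4.60285244e+02]
 [-1.11805504e-01 -6.76940599e-01  7.27496360e-01  4.24228029e+02]
 [-9.98127257e-03  7.32814535e-01  6.80355224e-01  5.32136660e+02]
 [ 0.00000000e+00  0.00000000e+00  0.00000000e+00  1.00000000e+00]] ['frame', 'K', 'T']
wrist [[325.1922621    0.         283.83537554]
 [  0.         325.1922621  212.99119248]
 [  0.           0.           1.        ]] [[-5.19521801e-04  9.60807214e-01  2.77216933e-01  6.98140072e+01]
 [ 9.99999590e-01  2.93377740e-04  8.57242510e-04 -9.85480933e-01]
 [ 7.42315510e-04  2.77217264e-01 -9.60806972e-01 -1.23653775e+02]
 [ 0.00000000e+00  0.00000000e+00  0.00000000e+00  1.00000000e+00]] ['frame', 'K', 'hand_eye']
```

View pics/scene0.png

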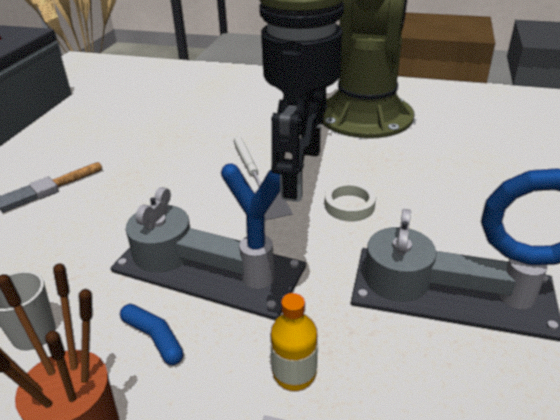

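View pics/wrist0.png

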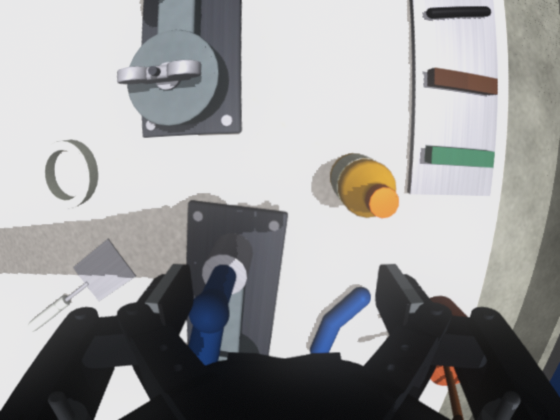

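View pics/side0.png

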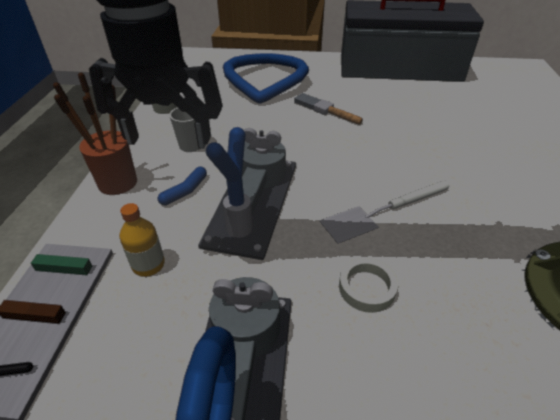

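```bash
cat > h.py <<'E'
import numpy as np,cv2
from scipy.spatial.transform import Rotation as R
def ray(c,px,s=None):
    K=c["K"];x=(px[0]-K[0,2])/K[0,0];y=(px[1]-K[1,2])/K[1,1]
    if "T" in c: d=np.array([x,-y,-1.]);T=c["T"]
    else:
        r=np.hypot(x,y);k=np.sin(r)/r if r else 1;d=np.array([x*k,-y*k,-np.cos(r)])
        W=np.eye(4);W[:3,:3]=R.from_euler("xyz",s["ee_rot"]).as_matrix();W[:3,3]=s["position"];T=W@c["hand_eye"]
    d=T[:3,:3]@d;return T[:3,3],d/np.linalg.norm(d)
def onz(c,px,z,s=None):
    o,d=ray(c,px,s);return (o+d*(z-o[2])/d[2])[:2].round(1)
E
python3 - <<'E'
from rig import arm
from h import *
s=arm.observe();C={n:arm.read_camera(n) for n in ["scene","side","wrist"]}
b={"scene":(355,195,100,110),"side":(195,265,100,85),"wrist":(105,20,130,120)}
t=[]
for n,(x,y,w,h) in b.items():
    g=cv2.resize(C[n]["frame"][y:y+h,x:x+w,::-1],(266,int(266*h/w)),interpolation=cv2.INTER_CUBIC);g=cv2.copyMakeBorder(g,0,300-g.shape[0],0,0,0);t.append(g)
cv2.imwrite("pics/z.png",np.hstack(t))
for p in [(118,76),(200,68),(154,72)]: print("wr",onz(C["wrist"],p,112,s))
for p in [(217,290),(268,292),(242,290)]: print("side",onz(C["side"],p,112))
print("scene",onz(C["scene"],(403,226),112))
E
```

```text
wr [505.4 117.2]
wr [580.8 115.9]
wr [540.3 116.4]
side [572.3 129.2]
side [507.7 125.5]
side [540.8 125.9]
scene [545.6 115.9]
```

View pics/z.png

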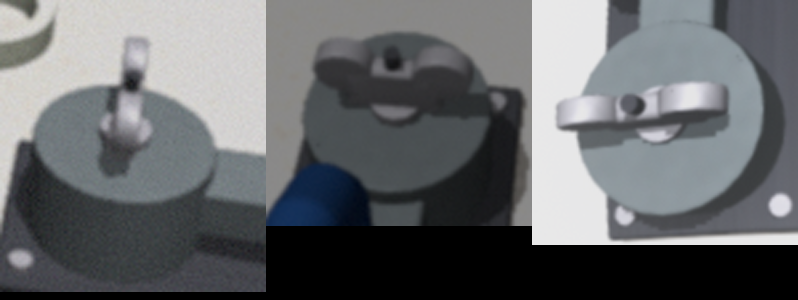

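```bash
python3 - <<'E'
from rig import arm
from h import *
s=arm.observe();C={n:arm.read_camera(n) for n in ["scene","side","wrist"]}
print("disk",onz(C["wrist"],(173.4,77.),72,s),onz(C["scene"],(401.6,249),72),onz(C["side"],(244,307),72))
print("plate",[onz(C["wrist"],p,10,s) for p in [(142,136),(241,133),(243,2)]])
# wing ends and bolt tip triangulated
def tri(rs):
    A=sum(np.eye(3)-np.outer(d,d) for o,d in rs);b=sum((np.eye(3)-np.outer(d,d))@o for o,d in rs);return np.linalg.solve(A,b).round(1)
print("tip",tri([ray(C["wrist"],(154,71.3),s),ray(C["scene"],(405,224.5)),ray(C["side"],(242.5,287))]))
print("ends",tri([ray(C["wrist"],(118,76),s),ray(C["side"],(270,289))]),tri([ray(C["wrist"],(200,66),s),ray(C["side"],(215,287))]))
print("tcp",s["position"],s["ee_rot"])
E
```

```text
disk [544.2 116.5] [546.3 118.3] [541.1 124.4]
plate [array([480.8,  59.6]), array([600.8,  57.6]), array([602.7, 211.3])]
tip [540.4 118.4 110.2]
ends [505.3 118.2 109.7] [578.5 119.1 103.5]
tcp [ 6.49872034e+02 -2.12712123e-02  2.49960414e+02] [-3.14104196e+00  7.61568885e-05  1.57083660e+00]
```

```bash
python3 -m inch '[0.03,-0.027,0,0,0,-7,100, 0.06,-0.054,0,0,0,-14,100, 0.09,-0.081,0,0,0,-21,100, 0.1175,-0.108,0,0,0,-28,100, 0.1175,-0.108,0,0,0,-35,100, 0.1175,-0.108,0,0,0,-42,100, 0.1175,-0.108,0,0,0,-49,100, 0.1175,-0.108,0,0,0,-56,100, 0.1175,-0.108,0,0,0,-63,100, 0.1175,-0.108,0,0,0,-70,100, 0.1175,-0.108,0,0,0,-77,100, 0.1175,-0.108,0,0,0,-84,100]' 60; python3 -m inch '[0,0,0,0,0,-6,100, 0,0,0,0,0,-6,100, 0,0,0,0,0,-6,100, 0,0,0,0,0,-6,100]'
python3 - <<'E'
from rig import arm
from h import *
s=arm.observe();c=arm.read_camera("wrist");cv2.imwrite("pics/w1.png",c["frame"][:,:,::-1]);print(s["position"],s["ee_rot"],s["joint_positions"])
# project expected point: search-free inverse
W=np.eye(4);W[:3,:3]=R.from_euler("xyz",s["ee_rot"]).as_matrix();W[:3,3]=s["position"]
M=np.linalg.inv(W@c["hand_eye"])
for P in [(542,117.5,118),(503,117.5,110),(581,117.5,110)]:
    p=M[:3,:3]@np.array(P)+M[:3,3];x,y,z=p[0],-p[1],-p[2];r=np.hypot(x,y);k=np.arctan2(r,z)*c["K"][0,0]/r;print(c["K"][0,2]+x*k,c["K"][1,2]+y*k)
E
```

```text
t: 1.45
position: [542.0, 117.5, 250.5]
ee_rot: [-3.142, 0.0, 3.043]
wrist_force: [0.1, 0.5, 0.1]
width: 85.5
t: 1.78
position: [542.0, 117.4, 250.4]
ee_rot: [-3.142, 0.0, 3.139]
wrist_force: [0.3, 0.2, 0.2]
width: 85.4
[542.01458511 117.44409589 250.39389494] [-3.14152281e+00  1.78483399e-04  3.13893981e+00] [-0.01272104  0.13104664 -0.27148291  1.68390728  0.03619823  1.3313858
  1.27757408]
284.64266858068106 210.2284628139392
284.4981303999827 161.49134437800353
284.73205958598294 250.59497638351772
```

View pics/w1.png

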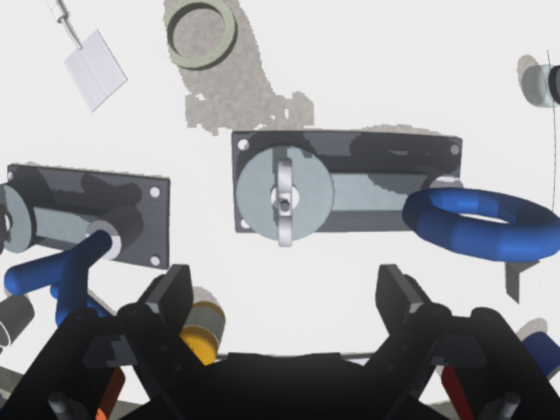

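The picture shows the loop nut's wings running from (285,160) to (285,247), within about 2 mm of the prediction, and the ring is clear to the right. I'm descending now with a 1.5 mm trim.

```bash
python3 -m inch '[0.0015,0,0.025,0,0,0,100, 0.0015,0,0.05,0,0,0,100, 0.0015,0,0.075,0,0,0,100, 0.0015,0,0.1,0,0,0,100, 0.0015,0,0.12,0,0,0,100, 0.0015,0,0.135,0,0,0,100, 0.0015,0,0.147,0,0,0,100, 0.0015,0,0.147,0,0,0,100, 0.0015,0,0.147,0,0,0,100]' 60; python3 -m inch '[0,0,0,0,0,0,0,0,0,0,0,0,0,0,0,0,0,0,0,0,0,0,0,0,0,0,0,0,0,0,0,0,0,0,0,0,0,0,0,0,0,0,0,0,0,0,0,0,0,0,0,0,0,0,0,0,0,0,0,0,0,0,0]' 60
python3 -c "
from rig import arm
s=arm.observe();print(s['ft_torque'],s['joint_efforts'],s['joint_positions'][6],s['ee_rot'])"
```

```text
t: 2.58
position: [540.4, 117.5, 103.2]
ee_rot: [-3.141, -0.001, 3.141]
wrist_force: [-0.6, -0.0, 1.0]
width: 85.4
t: 3.33
position: [540.7, 118.0, 103.9]
ee_rot: [3.141, 0.001, -3.141]
wrist_force: [-0.9, 1.4, 4.0]
width: 10.6
[0.22483789 0.27032469 0.04571435] [  1.0330366  -38.79571438  -0.60908508 -26.35365844   0.47210628
  -0.24720199  -0.07180611] 1.2478395586522733 [ 3.14108028e+00  6.86225424e-04 -3.14105530e+00]
```

Grip is on (10.6 mm). Next I feel one way in small steps.

```bash
cat > f.sh <<'E'
python3 -c "
from rig import arm
s=arm.observe();print('torque',s['ft_torque'].round(3),'q7',s['joint_positions'][6].round(3),'yaw',s['ee_rot'][2].round(3))"
E
python3 -m inch '[0,0,0,0,0,1,0,0,0,0,0,0,2,0,0,0,0,0,0,2,0]'; sh f.sh
python3 -m inch '[0,0,0,0,0,1,0,0,0,0,0,0,2,0,0,0,0,0,0,2,0]'; sh f.sh
python3 -m inch '[0,0,0,0,0,1,0,0,0,0,0,0,2,0,0,0,0,0,0,2,0]'; sh f.sh
```

```text
t: 3.58
position: [540.7, 118.0, 103.9]
ee_rot: [3.141, 0.001, 3.106]
wrist_force: [-1.4, 1.8, 5.2]
width: 10.5
torque [0.401 0.381 0.417] q7 1.213 yaw 3.106
t: 3.83
position: [540.7, 118.1, 103.8]
ee_rot: [-3.141, 0.001, 3.074]
wrist_force: [-1.5, 1.2, 5.5]
width: 10.7
torque [0.453 0.228 1.118] q7 1.181 yaw 3.074
t: 4.08
position: [540.8, 118.2, 103.9]
ee_rot: [-3.141, 0.001, 3.041]
wrist_force: [-1.4, 0.3, 5.8]
width: 10.5
torque [0.355 0.311 1.736] q7 1.148 yaw 3.041
```

The torque climbs to 1.7 N m by 6°, so clockwise is the tightening way. I'll go back and try counterclockwise.

```bash
python3 -m inch '[0,0,0,0,0,-3,0,0,0,0,0,0,-6,0,0,0,0,0,0,-6,0]'; sh f.sh
python3 -m inch '[0,0,0,0,0,-2,0,0,0,0,0,0,-4,0,0,0,0,0,0,-6,0,0,0,0,0,0,-6,0]'; sh f.sh
python3 -m inch '[0,0,0,0,0,-2,0,0,0,0,0,0,-4,0,0,0,0,0,0,-6,0,0,0,0,0,0,-6,0]'; sh f.sh
```

```text
t: 4.33
position: [540.7, 118.0, 103.8]
ee_rot: [3.141, 0.001, -3.14]
wrist_force: [-1.9, 2.1, 6.0]
width: 10.8
torque [0.384 0.335 0.12 ] q7 1.249 yaw -3.14
t: 4.67
position: [540.7, 118.0, 103.8]
ee_rot: [3.141, 0.001, -3.036]
wrist_force: [-0.6, 1.6, 5.3]
width: 10.9
torque [0.351 0.331 0.054] q7 1.35 yaw -3.036
t: 5.0
position: [540.7, 118.0, 103.9]
ee_rot: [3.141, 0.001, -2.932]
wrist_force: [-1.2, 1.4, 5.0]
width: 10.7
torque [0.303 0.325 0.056] q7 1.451 yaw -2.932
```

It gives freely counterclockwise. Backing off to about 72°.

```bash
python3 -m inch '[0,0,0,0,0,-5,0,0,0,0,0,0,-10,0,0,0,0,0,0,-15,0,0,0,0,0,0,-20,0,0,0,0,0,0,-25,0,0,0,0,0,0,-30,0,0,0,0,0,0,-30,0]'; sh f.sh
python3 -m inch '[0,0,0,0,0,-5,0,0,0,0,0,0,-10,0,0,0,0,0,0,-15,0,0,0,0,0,0,-20,0,0,0,0,0,0,-25,0,0,0,0,0,0,-30,0,0,0,0,0,0,-30,0]'; sh f.sh
```

```text
t: 5.58
position: [540.8, 117.8, 103.9]
ee_rot: [-3.141, 0.001, -2.406]
wrist_force: [-1.7, 1.5, 5.4]
width: 10.7
torque [0.288 0.252 0.163] q7 1.961 yaw -2.406
t: 6.17
position: [541.0, 117.7, 103.9]
ee_rot: [-3.141, 0.001, -1.882]
wrist_force: [-1.1, 0.7, 5.3]
width: 10.7
torque [0.235 0.229 0.126] q7 2.468 yaw -1.882
```

```bash
python3 -m inch '[0,0,0,0,0,0,50,0,0,0,0,0,0,100,0,0,0,0,0,0,100,0,0,0,0,0,0,100,0,0,0,0,0,0,100,0,0,0,0,0,0,100,0,0,0,0,0,0,100,0,0,0,0,0,0,100,0,0,0,0,0,0,100]'; python3 -m inch '[0,0,-0.02,0,0,0,100,0,0,-0.045,0,0,0,100,0,0,-0.07,0,0,0,100,0,0,-0.095,0,0,0,100,0,0,-0.12,0,0,0,100,0,0,-0.145,0,0,0,100,0,0,-0.147,0,0,0,100,0,0,-0.147,0,0,0,100]'
python3 - <<'E'
from rig import arm
from h import *
s=arm.observe();c=arm.read_camera("wrist");d=arm.read_camera("side");cv2.imwrite("pics/e.png",cv2.resize(np.hstack([c["frame"],d["frame"]])[:,:,::-1],(800,300)));print(s["ee_rot"])
E
```

```text
t: 6.92
position: [540.5, 117.5, 103.3]
ee_rot: [-3.142, -0.0, -1.885]
wrist_force: [0.4, 1.0, -0.9]
width: 85.4
t: 7.58
position: [541.5, 117.8, 252.3]
ee_rot: [-3.138, 0.002, -1.885]
wrist_force: [-0.8, 0.2, 0.2]
width: 85.5
[-3.13793222e+00  1.62483729e-03 -1.88491335e+00]
```

View pics/e.png

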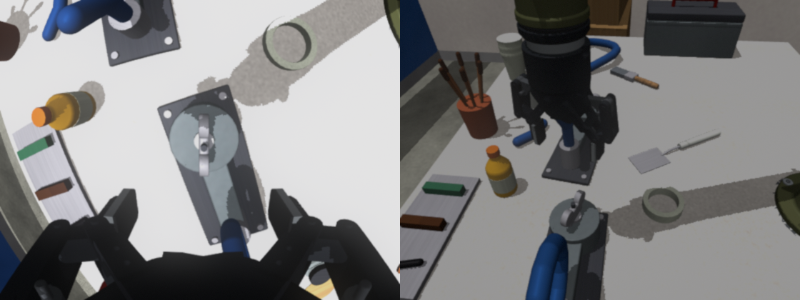

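The wrist view shows the wings still lined up with the tool at 72°, from (204,115) to (204,177), and the gripper is clear.

```bash
python3 -m inch '[0,0,0,0,0,0,100,0,0,0,0,0,0,100,0,0,0,0,0,0,100]'; python3 -c "
from rig import arm
print(arm.job_done())"
```

```text
t: 7.93
position: [540.0, 117.3, 249.2]
ee_rot: [3.14, -0.001, -1.885]
wrist_force: [0.3, -0.0, 0.7]
width: 85.4
the job is handed in; nothing more can be done
None
```

The loop stand's wing nut is backed off about 72° counterclockwise and released; its thread is ordinary. I handed the job in at about 8 s.

- **Which way it gave:** Clockwise, the torque rose to 1.7 N m by 6°, so that is the tightening way. Counterclockwise, it turned with a torque of about 0.05–0.16 N m.
- **After letting go:** The gripper opened and rose about 147 mm straight up. The last wrist picture showed the wings still in line with the tool at about 72°, and the wrist force was near zero.
- **Forked stand:** The arm never touched that stand or its nut.

No check failed. One side-camera reading of the nut was about 7 mm off from the other views, so I left it out. The 72° is the tool's turn, with the picture judged by eye. I did not measure the nut's own angle separately.

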